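# Turn a peristaltic pump's rotor one whole turn by hand under its levered cover

## Robot

A 7-joint arm with a two-finger parallel gripper is mounted at the origin on a cart in front of the work surface, level with it; the furniture and walls round the work are solid. World frame = base frame: x ahead of the robot, y to its left, z up, the work surface at z = 0. Lengths are in mm, angles in rad, forces in N, time in s.
With the tool pointing down it reaches from about 400 to 750 mm from the base axis. Payload 19.5 kg.
Tool frame: the origin (TCP) lies at the very end of the fingers, on their centre line; the grasp point (between the pads) lies 19 mm behind it; z points along the fingers, y is the line along which they close (so a half turn about z gives the same grasp; the last joint's range is limited). The gripper opens to 85 mm and grips with 20 to 120 N. Pads are 22 mm wide; open, the fingers measure 114 mm over their backs; the gripper's body (76 mm by 85 mm) begins 54 mm behind the grasp point. The pads swing forward as they close: fully open they stand 13 mm farther back than shut.
Start: joints at [1.188, 0.707, -0.028, 1.485, 0.022, 0.951, -0.075], TCP at [192.181, -541.905, 231.268] pointing down, gripper open.
Joint ranges: [-2.71, 2.71], [-0.32, 2.16], [-1.57, 1.52], [0, 2.45], [-1.46, 4.6], [0, 2.02], [-2.83, 2.83]. Speed limits (rad/s): [1.89, 1.89, 2.57, 2.57, 3.01, 3.01, 3.01].

## Interface

Orientations are given as a rotation vector (axis times angle).
In Python, from plant import ctrl, read_camera, camera_params gives the robot as it stands. The module is installed in compiled form; this text tells all that it offers. Calls block until the motion is done:
- ctrl.movep(position, orientation): joint-space move of the TCP to a pose.
- ctrl.move_linear(position, speed=150, rot=None, max_force=None): straight line of the TCP; rot=None keeps the orientation; speed is the mean speed in mm/s. With max_force (N) it stops when the force on the tool has changed by that much, and returns True; else False.
- ctrl.movej(angles): joint-space move.
- ctrl.grip(opening, squeeze=None): opening from 0.0 (shut) to 1.0 (fully open); squeeze is the grip in N (None keeps the last); returns when the fingers have stopped.
- ctrl.sleep(seconds).
- ctrl.solve_ik(position, orientation): joint angles nearest the present ones, or None.
- read_camera(name): name is "scene" or "side" or "wrist"; returns the picture (400x640x3 uint8, red, green, blue); there is no depth.
- camera_params(name): a dict with "fx", "fy", "cx", "cy" (pixels), "eye" and "rotation" of the camera in the world. Camera axes: x right, y down, z forward; pixel columns grow to the right and rows downward; lengths in mm; the calibration is good to about 2 mm. A picture is of the moment at which its call begins: read the wrist's pose just before it. camera_params takes no time and is no camera call; for the wrist camera it gives the pose at the moment of the call.
A pose or a line that the arm cannot do raises ctrl.IKError and nothing moves.
- ctrl.hand_in(): hands the job in; it is judged then, once.
Readings, each from a call of its own:
- ctrl.current_t(): time.
- ctrl.current_q(): joint angles.
- ctrl.current_joint_vel(): joint speeds.
- ctrl.current_tau(): joint torques, N m.
- ctrl.current_position(): TCP position.
- ctrl.current_orientation(): TCP orientation.
- ctrl.current_force(): force on the tool from outside, world axes, zero at the start.
- ctrl.current_torque(): the same for the moment, N m.
- ctrl.current_finger_gap(): opening from 0.0 (shut) to 1.0 (fully open).
- ctrl.current_grasp_force(): force on a finger pad.
Only numpy, scipy, OpenCV 4.12 (cv2) and the standard library are available. Lean on these libraries where they do the work, as an engineer would, in place of code of your own. Each camera call takes 0.05 s, during which the arm holds its last target. There are 200 camera calls.

## Task

The rollers of the dosing pump have just been changed, and its head must be turned over once by hand before it goes back into service. Lever up its clear, snapped-shut cover with the flat screwdriver in the slot under the latch tab and lay the screwdriver back on the desk, then turn the rotor clockwise (seen from above) until the pointed end of its thumb bar reaches the white index rib beside the latch and from there through one more whole turn, stopping with the point at the rib again. Finally press the cover down until it snaps shut, and leave the other things on the desk where they are.

Things in the scene. Friction and masses are not known exactly. Their poses are not given: they have to be found in the camera images.
- pump: Bench dosing pump, fixed: white case, top 58 mm high on feet (x -80 to 92, y -70 to 120 mm), control panel at +y, grey round head on top. Origin on the desk under the rotor's axis; -x points to the latch block with the pry slot, +x to the cover's hinge, z up. Track ring of the head: radius 46 to 54 mm, rim 88 mm high. A white index rib stands inside the track at its -x side, beside the latch.
- pry_slot (a point): Mouth centre of the pry slot, in the front face of the latch block (pump frame x -80, z 84.5 mm). Slot 20 mm wide, 7 high (z 81 to 88), 20 deep, running level along pump +x; roof: underside of the cover's tab; sill: rounded, 4 mm radius, the fulcrum. The blade goes in until it touches the back, then the handle goes down about 20 degrees. The case below is flush; free air in front.
- cover_hinge (a joint): Opening of the cover, rad: 0 shut, 2.0 fully open (leaning back 25 degrees, at a stop). Axis along pump y through x 62, z 90 mm. A snap catch holds it: about 12 N up at the tab frees it after 3 to 4 mm (0.03 rad), then a spring swings it fully open in about 1 s. To shut: push its outer face over against 1 to 2 N, then about 13 N on the tab snaps it over the last 6 mm.
- cover: Clear round cap, 53 mm radius, 20 mm high, centred 62 mm from the hinge, with a black rim and a black latch tab 60 mm wide reaching 138 mm from the hinge axis. Origin on the hinge axis; shut, its axes are the pump's (-x to the tab, z up), its top is 108 mm above the desk, and the tab's front edge is 3.5 mm behind the slot's mouth.
- cover_tab (a point): Top of the latch tab, in its middle, 128 mm from the hinge axis (93 mm above the desk when shut; low ribs stand 1 mm higher); moves with the cover.
- rotor (a joint): Turn of the rotor, rad; clockwise from above counts up, without wrapping. 0: the bar's pointed end is at the index rib; 6.283: there again after one whole turn. It starts 0.2 to 1.0 rad short of the rib (negative). Gear drag of about 0.12 N m holds it where it is left.
- rotor_bar (a point): Middle of the black thumb bar, on the rotor's vertical axis, 92 mm above the desk. Bar 14 mm thick, 48 mm long, one end pointed, the other round, from 83 to 100 mm above the desk; inside the ring nothing else stands above 84 mm. With the cover open a gripper has room above it.
- bar_point (a point): Tip of the bar's pointed end, 24 mm from the rotor's axis, 92 mm above the desk.
- driver: Flat screwdriver, 194 mm long, 85 g, lying on the desk. Origin on its underside, x along it to the tip at x 94 mm. Handle, to grasp: x -85 to -26 mm, 19 mm across, 2 to 25 mm above the origin (it lies on the desk with the origin about 2 mm below the surface). Blade: 5 mm thick, x -6 to 94 mm, its axis 4 mm above the origin, so 9 mm below the handle's axis.
- oil_dropper: Bystander: small amber dropper bottle, 26 mm across, 68 mm high; origin at the centre of its underside.
- dish: Bystander: shallow round white dish, 55 mm across, 14 mm high; origin at the centre of its underside.
- tape_roll: Bystander: roll of tape lying flat, 54 mm across, 19 mm high; origin at the centre of its underside. (Beyond it to the robot's left, between the arm's start and the work, stands a large monitor that no entry gives: screen from about x 0.30, y 0.29 to x 0.68, y 0.90, up to 0.65 m high; the arm must be drawn in or lifted to pass it.)

How it is judged:
By the outcome, as a careful person would: the job done as asked, in the order asked, and still so for the second after the job is handed in, with the robot touching nothing.
It also fails if it takes over 72 s, if anything falls off the work surface, if the arm or the gripper's body presses on something with over 40 N, if the wrist force passes 120 N, or if a joint passes its speed limit or range.

## Working session

There is one attempt and no reset: what is moved stays moved. The work goes in short steps, each a Python script; the robot and the scene stay as the last script left them, time stands still between calls to the robot, and variables do not carry over. Pictures are saved under pics/ and viewed, at most 12 in all, crops included, and the job is handed in when it is done.

```bash
mkdir -p pics; python3 - <<'E'
from plant import ctrl, read_camera, camera_params
import cv2
for n in ("scene","side"):
    p=camera_params(n); print(n,{k:(v.tolist() if hasattr(v,'tolist') else v) for k,v in p.items()})
    im=read_camera(n); cv2.imwrite(f"pics/{n}0.png",im[:,:,::-1])
print(ctrl.current_t(),ctrl.current_orientation())
E
```

```text
scene {'fx': 391.52764569560753, 'fy': 391.52764569560753, 'cx': 319.2689878829778, 'cy': 198.1808657904173, 'eye': [945.3440636267784, 654.8188550000125, 618.5843830869844], 'rotation': [-0.5407708102532514, -2.5763281300281373, 1.3741453627568643]}
side {'fx': 406.0394013191095, 'fy': 406.0394013191095, 'cx': 316.5369651254939, 'cy': 200.69713145966665, 'eye': [500.3540068598804, -791.5119520515238, 535.9947268286643], 'rotation': [-2.1153722083175333, 0.2381699932717723, -0.1349918401962324]}
0.1 [-3.09519879e+00 -5.32592506e-01  3.00432314e-04]
```

View pics/scene0.png

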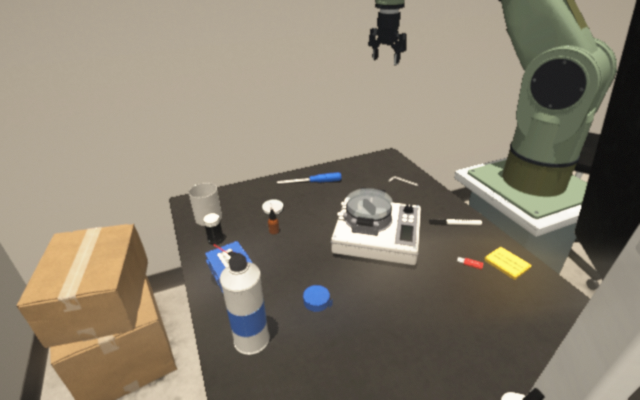

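View pics/side0.png

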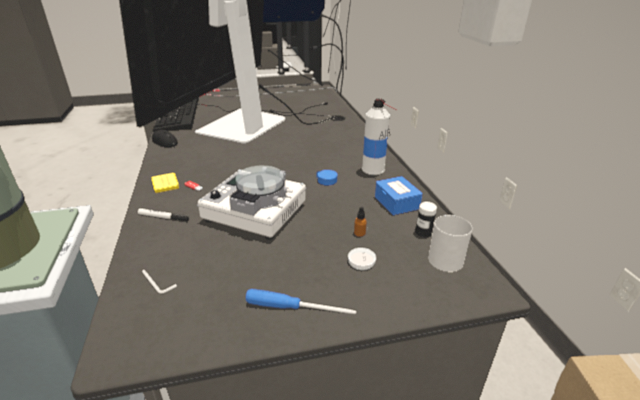

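The scene image shows the pump near (375,225) with its cover, and the driver with its handle at (325,178) and tip at (278,182). In the side image the driver handle runs (248,298)–(298,302) with the tip at (355,312). The pump is at (255,200), with its panel towards the robot.

```bash
cat > h.py <<'E'
from plant import ctrl, read_camera, camera_params
import cv2, numpy as np
from scipy.spatial.transform import Rotation as R
def ray(p,uv):
    d=np.array([(uv[0]-p['cx'])/p['fx'],(uv[1]-p['cy'])/p['fy'],1.])
    return np.array(p['eye']),R.from_rotvec(p['rotation']).as_matrix()@d
def onplane(p,uv,z):
    e,d=ray(p,uv); return e+d*(z-e[2])/d[2]
def proj(p,X):
    c=R.from_rotvec(p['rotation']).as_matrix().T@(np.asarray(X,float)-p['eye'])
    return np.array([p['cx']+p['fx']*c[0]/c[2],p['cy']+p['fy']*c[1]/c[2]])
def down(yaw):  # tool pointing down, tool x axis at world angle yaw (deg)
    return (R.from_euler('z',yaw,degrees=True)*R.from_rotvec([np.pi,0,0]))
def snap(n,f,scale=1):
    p=camera_params(n); im=read_camera(n); cv2.imwrite('pics/'+f,im[:,:,::-1]); return p,im
E
python3 - <<'E'
from h import *
import pickle
p=camera_params('side'); r=lambda a:np.round(a).tolist()
for n,uv,z in (('butt',(248,298),10),('tip',(355,312),3),('covertop',(261,175),108),('dish',(362,259),5),('drop',(360,234),0)): print(n,r(onplane(p,uv,z)))
p=camera_params('scene')
for n,uv,z in (('butt',(341,177),10),('tip',(278,182),3),('covertop',(369,198),108),('drop',(272,231),0)): print(n,r(onplane(p,uv,z)))
w=camera_params('wrist'); Rt=R.from_rotvec(ctrl.current_orientation()); 
print('cam in tool',r(Rt.inv().apply(w['eye']-ctrl.current_position())), (Rt.inv()*R.from_rotvec(w['rotation'])).as_rotvec(), w['fx'],Rt.as_matrix().round(2))
E
```

```text
butt [499.0, -257.0, 10.0]
tip [677.0, -324.0, 3.0]
covertop [559.0, 14.0, 108.0]
dish [732.0, -194.0, 5.0]
drop [757.0, -107.0, 0.0]
butt [498.0, -255.0, 10.0]
tip [677.0, -318.0, 3.0]
covertop [552.0, 4.0, 108.0]
drop [763.0, -105.0, 0.0]
cam in tool [74.0, 0.0, -142.0] [-0.23000997 -0.2291014   1.55751554] 311.46775563427235 [[ 0.94  0.33 -0.  ]
 [ 0.33 -0.94  0.  ]
 [-0.   -0.   -1.  ]]
```

```bash
python3 - <<'E'
from h import *
import pickle
ctrl.movep([570,-110,300],down(90).as_rotvec())
p,im=snap('wrist','w1.png'); pickle.dump(p,open('w1.pkl','wb'))
print(ctrl.current_t(),ctrl.current_q().round(3) if hasattr(ctrl.current_q(),'round') else ctrl.current_q(), ctrl.current_position())
E
```

```text
2.225 [ 0.302  0.662 -0.34   1.337  0.224  1.18  -0.059] [ 569.75446404 -111.01129588  299.88013308]
```

View pics/w1.png

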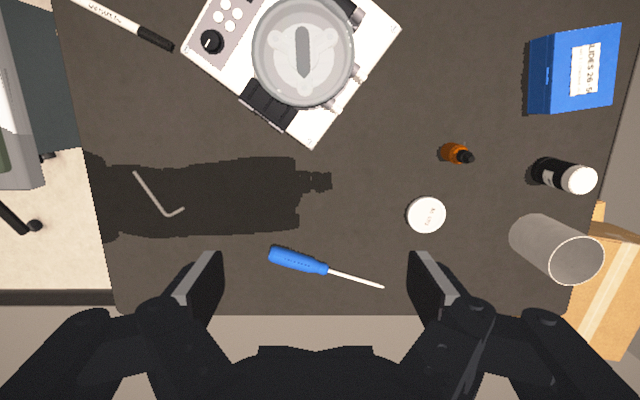

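The pump is turned: its front-face corners are at (181,52) and (313,150), the right corner at (402,27), the latch tab around (268,108) and the cover centre around (303,52). The driver runs from (268,252) to (385,288). I'll zoom in on the pump.

```bash
python3 - <<'E'
from h import *
import pickle
im=cv2.imread('pics/w1.png'); c=cv2.resize(im[0:160,170:410],None,fx=3.3,fy=3.3,interpolation=cv2.INTER_CUBIC); cv2.imwrite('pics/w1c.png',c)
p=pickle.load(open('w1.pkl','rb'))
A,B,C=[onplane(p,u,58)[:2] for u in((181,52),(313,150),(402,27))]
print(A,B,C,np.hypot(*(A-B)),np.hypot(*(B-C)))
th=np.degrees(np.arctan2(*(C-B)[::-1])),np.degrees(np.arctan2(*(A-B)[::-1]))-90
print(th)
o=onplane(p,(303,52),108);print(o)
for n,u,z in(('butt',(268,252),11),('tip',(385,288),3),('hend',(327,269),11)): print(n,onplane(p,u,z))
E
```

```text
[419.01922692  17.46506209] [567.78441392 -93.20380907] [666.54637889  42.59080961] 185.41488588467413 167.9110007965412
(np.float64(53.972007824195295), np.float64(53.35383371640435))
[558.56483618  10.19136153 108.        ]
butt [ 498.3261696  -255.56517116   11.        ]
tip [ 683.08240069 -323.88192385    3.        ]
hend [ 588.72466574 -284.77781508   11.        ]
```

View pics/w1c.png

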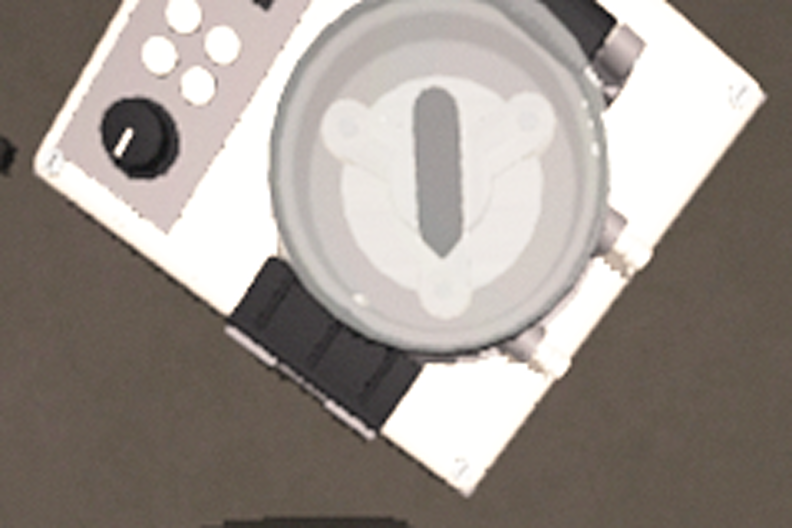

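```bash
cat >> h.py <<'E'
PO=np.array([560.,11.,0]); TH=53.7; RP=R.from_euler('z',TH,degrees=True)
P=lambda v: PO+RP.apply(np.asarray(v,float))
XG=-45.; L=94-XG
def pry(phi,tipx=-61.,z=None):
    """TCP pose with blade bearing on the sill (z None) or level at axis height z"""
    f=np.radians(phi); a=np.array([np.cos(f),0,np.sin(f)]); n=np.array([-np.sin(f),0,np.cos(f)])
    c=np.array([-76,0,77])+6.5*n
    if z is not None: c=np.array([-76,0,z])
    tip=c+a*(tipx-c[0])/a[0]
    return P(tip-L*a),(RP*R.from_euler('y',-phi,degrees=True)*R.from_rotvec([np.pi,0,0])).as_rotvec()
E
python3 - <<'E'
from h import *
for a in ((0,-110,84.5),(0,-61,84.5),(10,),(20,),(26,)):
    x,o=pry(*a); q=ctrl.solve_ik(x,o); print(a,x.round(),None if q is None else np.round(q,2))
d=np.array([np.cos(np.radians(-20.3)),np.sin(np.radians(-20.3))])
g=np.array([544.5,-272.8])+d*7
for z in(120,2): print(g,np.round(ctrl.solve_ik([*g,z],down(-20.3).as_rotvec()),2))
w=P((-76,0,93)); import pickle; print(proj(pickle.load(open('w1.pkl','rb')),w),'vs 262.4,115')
E
```

```text
(0, -110, 84.5) [ 413. -190.   84.] [ 0.41  0.81 -0.1   2.07  0.25  0.28 -0.53]
(0, -61, 84.5) [ 442. -150.   84.] [ 0.32  0.81 -0.1   2.02  0.24  0.32 -0.61]
(10,) [ 443. -148.   62.] [ 0.5   0.87 -0.25  2.08  0.13  0.16 -0.42]
(20,) [ 447. -143.   42.] [ 0.7   0.96 -0.43  2.11  0.04  0.05 -0.21]
(26,) [ 450. -139.   31.] [ 0.81  1.04 -0.53  2.11 -0.02  0.01 -0.09]
[ 551.06522254 -275.22854956] [ 0.34  0.91  0.15  1.45 -0.17  0.79 -1.37]
[ 551.06522254 -275.22854956] [ 0.36  1.09  0.11  1.5  -0.18  0.57 -1.36]
[264.01511254 115.05785573] vs 262.4,115
```

```bash
python3 - <<'E'
from h import *
g=[551.1,-275.2]; o=down(-20.3).as_rotvec()
ctrl.grip(0.6,80)
ctrl.movep([*g,60],o)
print(ctrl.move_linear([*g,3],100,max_force=8),ctrl.current_position())
ctrl.grip(0.0,80); print('gap',ctrl.current_finger_gap(),ctrl.current_grasp_force(),ctrl.current_position())
ctrl.move_linear([*g,130],150)
x,oo=pry(0,-120,84.5); x[2]=130
ctrl.movep(x,oo)
print(ctrl.current_t(),ctrl.current_finger_gap(),ctrl.current_force())
x,oo=pry(0,-95,84.5)
ctrl.move_linear(x,100); e=x-ctrl.current_position(); print('err',e)
p,im=snap('wrist','w2.png'); q,im2=snap('side','s2.png'); 
a=im[:, :]; b=cv2.resize(im2[140:270,180:340],None,fx=2.4,fy=2.4)
c=np.zeros((400,640,3),np.uint8); 
cv2.imwrite('pics/w2.png',im[:,:,::-1]); cv2.imwrite('pics/s2c.png',cv2.resize(im2[140:290,190:390],None,fx=4,fy=4,interpolation=cv2.INTER_CUBIC)[:,:,::-1])
print('tip proj side',proj(q,P((-95,0,84.5))), proj(q,P((-76,0,93))), 'wrist',proj(p,P((-95,0,84.5))),proj(p,P((-76,0,93))))
E
```

```text
False [ 551.3287721  -275.34314256    3.41667037]
gap 0.20541834272074752 79.20558571815491 [ 551.40163855 -275.29962445    3.79252465]
6.8917 0.19816067056606101 [ 0.87696611 -0.92773786 -1.18468205]
err [ 0.00238233  0.26532748 -0.16830369]
tip proj side [239.3810678 205.6448822] [243.93072415 197.75131004] wrist [313.29979439 -78.64316491] [ 313.11497089 -162.11167394]
```

View pics/w2.png

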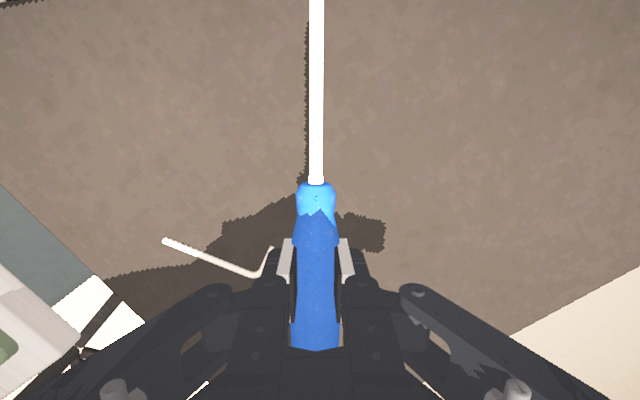

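View pics/s2c.png

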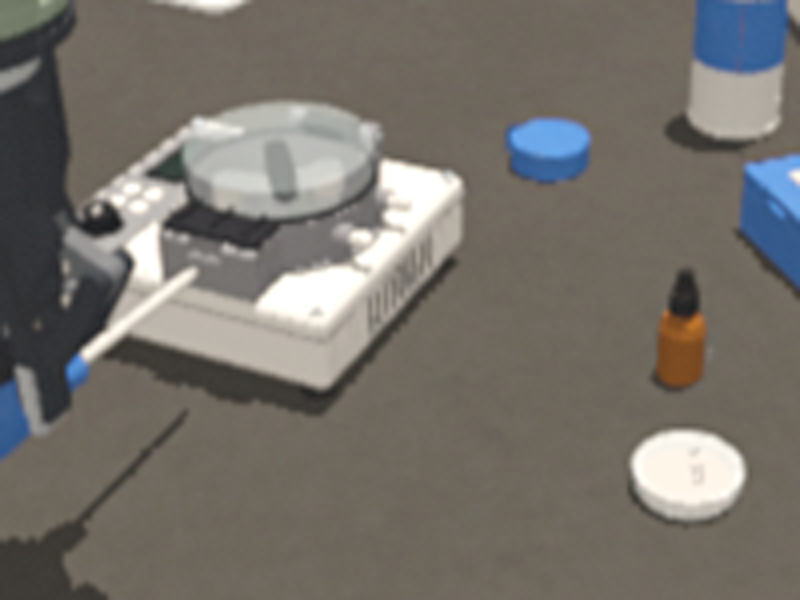

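The driver is held straight (blade along column 315 in the wrist view). In the side crop the tip is at (195,272), about 2 px below the prediction. I closed at TCP z 3.8, so the blade rides about 1.8 mm under the TCP. Next I check the pitch and probe the slot.

```bash
python3 - <<'E'
from h import *
q=camera_params('side')
for ph in (0,-2,-4,2):
    f=np.radians(ph); t=np.array([-95,0,82.7])+L*np.array([0,0,0])
    tcp=np.array([-95-L,0,82.7]); a=np.array([np.cos(f),0,np.sin(f)])
    T=proj(q,P(tcp+L*a)); B=proj(q,P(tcp+(L-100)*a)); print(ph,T.round(1),B.round(1))
print('seen', (238.7,208),'blade root',(190+85/4,140+357/4))
for dz in (1.8,3.3,0.3,4.8):
    x,o=pry(0,-95,84.5+dz); ctrl.move_linear(x,80)
    x,o=pry(0,-58,84.5+dz); hit=ctrl.move_linear(x,50,max_force=6)
    c=RP.inv().apply(ctrl.current_position()-PO); print(dz,hit,'tip x',c[0]+L,c,ctrl.current_force().round(1),ctrl.current_t())
    if c[0]+L>-68: break
E
```

```text
0 [239.5 206.4] [210.4 232.7]
-2 [239.7 208.4] [210.5 233.3]
-4 [239.8 210.4] [210.6 233.9]
2 [239.2 204.4] [210.3 232.1]
seen (238.7, 208) blade root (211.25, 229.25)
1.8 False tip x -58.2845885593419 [-1.97284589e+02  2.62061556e-04  8.62932575e+01] [ 0.6 -0.4 -0.9] 8.8
```

```bash
python3 - <<'E'
from h import *
x,o=pry(0,-48,84.5+1.8); hit=ctrl.move_linear(x,40,max_force=5)
c=RP.inv().apply(ctrl.current_position()-PO); print(hit,'tip x',c[0]+L,c.round(1),ctrl.current_force().round(1),ctrl.current_t())
q,im2=snap('side','s3.png'); cv2.imwrite('pics/s3c.png',cv2.resize(im2[140:260,200:320],None,fx=4.5,fy=4.5,interpolation=cv2.INTER_CUBIC)[:,:,::-1])
E
```

```text
True tip x -56.73307014436506 [-195.7    0.6   86. ] [-3.3 -2.7 -2.7] 9.0083
```

View pics/s3c.png

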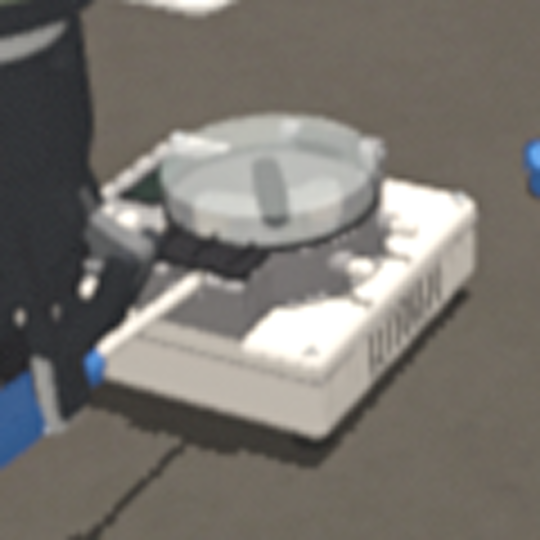

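The blade is inside the slot (enters under the tab around (200,278)) and touches its back. Now I pry.

```bash
python3 - <<'E'
from h import *
for ph in (6,12,16,20,24):
    x,o=pry(ph,-58); f=np.radians(ph); x=x+1.8*RP.apply([-np.sin(f),0,np.cos(f)])
    try: ctrl.move_linear(x,60,rot=o)
    except ctrl.IKError as e: print('IK',ph,e); break
    print(ph,ctrl.current_force().round(1),ctrl.current_position().round(1)-x.round(1),ctrl.current_t())
ctrl.sleep(0.8)
print(ctrl.current_force().round(1))
q,im2=snap('side','s4.png'); cv2.imwrite('pics/s4c.png',cv2.resize(im2[60:260,160:400],None,fx=2.5,fy=2.5,interpolation=cv2.INTER_CUBIC)[:,:,::-1])
E
```

```text
6 [-0.   0.4 -0.9] [ 0.  -0.3  0.1] 9.4333
12 [-0.6 -0.5 -1.6] [0.2 0.2 0.2] 9.7917
16 [ 0.1 -1.6 -1.1] [0.3 0.4 0.3] 10.0833
20 [-1.9 -2.9 -2.5] [0.3 0.4 0.2] 10.3667
24 [ 0.8 -0.1 -1. ] [0.  0.3 0.2] 10.65
[-0.3 -0.4 -2. ]
```

View pics/s4c.png

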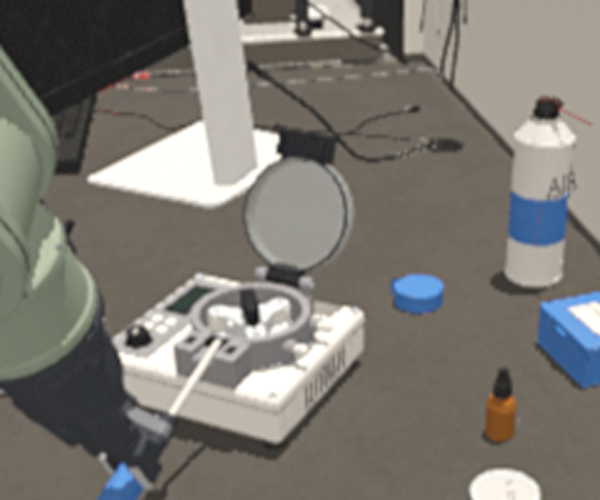

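The cover is fully open. I'll lift the driver out and lay it back in its place.

```bash
python3 - <<'E'
from h import *
x=np.array(ctrl.current_position()); ctrl.move_linear(x+RP.apply([-30,0,0])+[0,0,75],150)
x2,o2=pry(0,-110,130); ctrl.move_linear(x2,150,rot=o2)
g=[551.1,-275.2]; o=down(-20.3).as_rotvec()
ctrl.movep([*g,90],o); ctrl.move_linear([*g,15],120)
print(ctrl.move_linear([*g,3.6],30,max_force=6),ctrl.current_position().round(1))
ctrl.grip(0.5); ctrl.move_linear([*g,130],200)
# over the pump
c=P((0,0,190)); ctrl.movep(c-[0,60,0]+[0,0,30],down(90).as_rotvec())
print(ctrl.current_t(),np.round(ctrl.current_q(),3))
import pickle
p,im=snap('wrist','w5.png'); pickle.dump(p,open('w5.pkl','wb')); print('centre proj',proj(p,P((0,0,92))),proj(p,P((-24,0,92))))
E
```

```text
True [ 551.1 -275.1    3.8]
17.15 [ 0.215  0.717 -0.358  1.544  0.29   0.935 -0.239]
centre proj [314.64227346 118.51691728] [298.13702862 141.80432801]
```

View pics/w5.png

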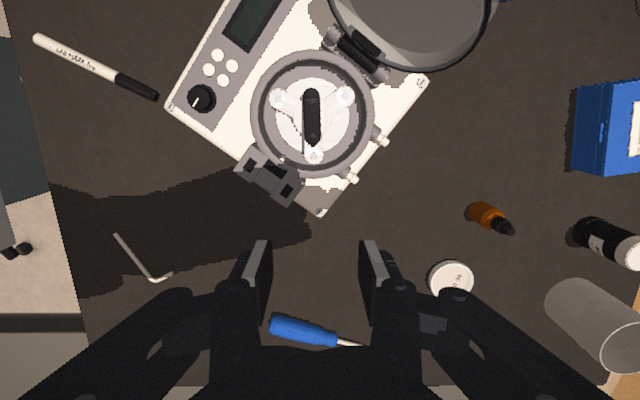

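The cover is open, and the bar is seen with its round end at (310,90) and its point at (314,145). The driver is back near its old spot. I'll measure the bar by segmentation.

```bash
python3 - <<'E'
from h import *
import pickle
p=pickle.load(open('w5.pkl','rb')); im=cv2.imread('pics/w5.png'); g=im.max(2)
m=np.zeros_like(g); cv2.circle(m,(312,117),34,255,-1); b=((g<70)&(m>0)).astype(np.uint8)
n,l,s,c=cv2.connectedComponentsWithStats(b); k=1+s[1:,4].argmax(); ys,xs=np.where(l==k); print(s[k],c[k])
X=np.array([onplane(p,u,100)[:2] for u in zip(xs,ys)])
mu=X.mean(0); w,v=np.linalg.eigh(np.cov(X.T)); d=v[:,1]; d=d if d[1]<0 else -d
t=(X-mu)@d; print('mid',mu+d*(t.max()+t.min())/2,'len',np.ptp(t),'ang',np.degrees(np.arctan2(d[1],d[0])))
print(RP.inv().apply([*(mu-PO[:2]),0]))
for yaw in (90,120): print(np.round(ctrl.solve_ik([558.7,12,85],down(yaw).as_rotvec()),3))
E
```

```text
[303  88  18  59 821] [311.21559074 116.23507917]
mid [557.28320383  11.9707284 ] len 45.746764127892305 ang -88.07145132150562
[-0.00698308  3.40942352  0.        ]
[ 0.062  0.899 -0.273  1.691  0.38   0.605 -0.429]
[ 0.12   0.911 -0.389  1.689  0.521  0.646 -0.031]
```

```bash
python3 - <<'E'
from h import *
import pickle
p=pickle.load(open('w5.pkl','rb'))
A,B,C=[onplane(p,u,58)[:2] for u in((165,104),(320,215),(428,85))]
print('TH',np.degrees(np.arctan2(*(C-B)[::-1])),np.degrees(np.arctan2(*(A-B)[::-1]))-90)
c=np.array([558,12.]); 
q=np.array(ctrl.solve_ik([*c,140],down(92).as_rotvec())); q[6]+=np.pi; print(q.round(3))
assert q[6]<2.8
ctrl.movej(q); print(ctrl.current_position().round(1))
ctrl.move_linear([*c,87],100,max_force=10)
yaw=lambda: np.degrees(np.arctan2(*R.from_rotvec(ctrl.current_orientation()).as_matrix()[[1,0],0]))
print('at',ctrl.current_position().round(1),ctrl.current_force().round(1),yaw())
ctrl.grip(0.0,60); print('gap',ctrl.current_finger_gap(),ctrl.current_force().round(1),yaw(),ctrl.current_t(),np.round(ctrl.current_q(),2))
E
```

```text
TH 52.01566083385013 52.679986620350405
[ 0.086  0.815 -0.318  1.653  0.349  0.73   2.775]
[558.   11.9 140. ]
at [558.2  12.1  87.4] [ 0.5 -0.1 -0. ] -88.0011247621586
gap 0.14248989302633894 [-10.7  -0.1  15.4] -88.00865420982767 20.9167 [ 0.07  0.89 -0.28  1.69  0.39  0.61  2.74]
```

```bash
python3 - <<'E'
from h import *
yaw=lambda: np.degrees(np.arctan2(*R.from_rotvec(ctrl.current_orientation()).as_matrix()[[1,0],0]))
ctrl.move_linear([557.2,12,88.5],30); print(ctrl.current_force().round(1),ctrl.current_position().round(1))
ctrl.grip(0.2); ctrl.grip(0.0,60); print(ctrl.current_force().round(1))
def turn(deg,n=2):
    for _ in range(n):
        q=np.array(ctrl.current_q()); q[6]-=np.radians(deg)/n; ctrl.movej(q)
        print('  ',yaw().round(1),ctrl.current_force().round(1),ctrl.current_torque().round(2),ctrl.current_position().round(1))
turn(199-1.5); print(ctrl.current_t())
E
```

```text
[  3.3   1.  -21. ] [556.9  11.9  88. ]
[-5.2 -0.2  9.1]
   173.3 [ 1.6 -2.3 -5. ] [-0.35 -0.13 -0.03] [557.1  11.9  89.3]
   74.6 [-1.2 -2.4 -3.2] [-0.44  0.21 -0.04] [557.   11.8  89.3]
24.775
```

```bash
python3 - <<'E'
from h import *
yaw=lambda: np.degrees(np.arctan2(*R.from_rotvec(ctrl.current_orientation()).as_matrix()[[1,0],0]))
x=np.array(ctrl.current_position())
ctrl.grip(0.5); ctrl.move_linear(x+[0,0,30],120)
q=np.array(ctrl.current_q()); q[6]+=np.pi; print(q.round(2)); ctrl.movej(q)
ctrl.move_linear([557.1,12,88.7],100,max_force=10); ctrl.grip(0.0,60)
print(yaw(),ctrl.current_force().round(1),ctrl.current_finger_gap(),ctrl.current_t())
def turn(deg,n=2):
    for _ in range(n):
        q=np.array(ctrl.current_q()); q[6]-=np.radians(deg)/n; ctrl.movej(q)
        print('  ',yaw().round(1),ctrl.current_force().round(1),ctrl.current_position().round(1))
turn((yaw()-56)%360); print(ctrl.current_t())
x=np.array(ctrl.current_position()); ctrl.grip(0.5); ctrl.move_linear(x+[0,0,40],120)
# look from the front side
ctrl.movep([*P((-60,0,0))[:2],190],down(90).as_rotvec())
import pickle
p,im=snap('wrist','w6.png'); pickle.dump(p,open('w6.pkl','wb'))
PO[:2]=557.3,12; o=proj(p,P((0,0,100))); print(o,proj(p,P((-24,0,100))),ctrl.current_t())
u,v=[int(round(k)) for k in o]; cv2.imwrite('pics/w6c.png',cv2.resize(im[max(v-75,0):v+75,u-90:u+90],None,fx=4,fy=4,interpolation=cv2.INTER_CUBIC)[:,:,::-1]); print(u-90,max(v-75,0))
E
```

```text
[ 0.08  0.84 -0.3   1.67  0.37  0.68  2.46]
-105.441740377193 [-3.3  0.7  9.7] 0.14300049606481657 29.1667
   155.3 [ 1.2 -1.7 -3.3] [557.2  11.9  89.5]
   56.1 [-2.3 -3.3 -0.2] [557.   11.8  89.5]
32.35
[358.9767306  137.63352856] [339.07933845 163.73912598] 33.8833
269 63
```

View pics/w6c.png

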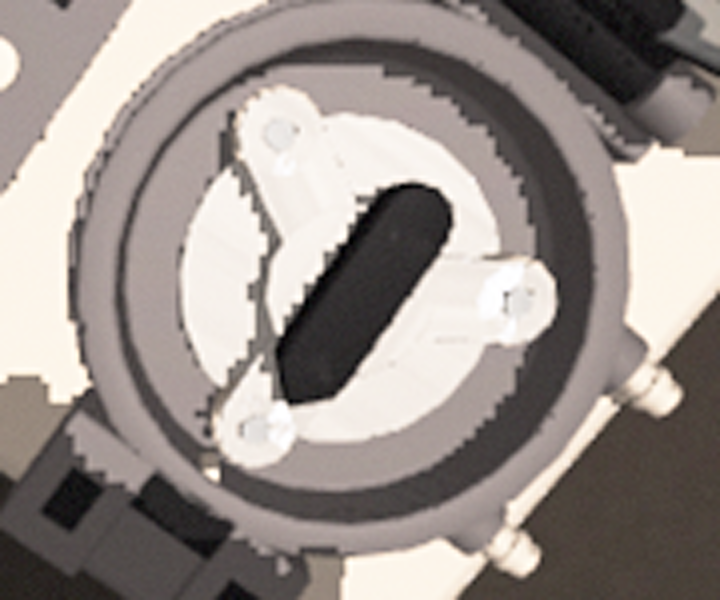

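Bar is near the index: its point is at crop (290,400), and a small white rib shows at the ring's inner wall at crop (210,467). I'll compute both angles.

```bash
python3 - <<'E'
from h import *
import pickle
p=pickle.load(open('w6.pkl','rb')); f=lambda u,v,z: onplane(p,(269+u/4,63+v/4),z)[:2]
# ring: fit outer-edge circle at rim height via points seen in the crop
pts=np.array([f(u,v,88) for u,v in((75,270),(632,270),(355,552),(180,70),(545,470),(130,420),(600,170))])
s=np.linalg.lstsq(np.c_[2*pts,np.ones(len(pts))],(pts**2).sum(1),rcond=None)[0]; c=s[:2]; print('ring',c,np.sqrt(s[2]+c@c))
for z in(76,82,88):
    r=f(210,465,z); 
    for cc in (c,np.array([557.3,12])): d=r-cc; print(z,np.hypot(*d).round(1),np.degrees(np.arctan2(d[1],d[0])).round(1))
# bar
im=cv2.imread('pics/w6.png'); g=im.max(2); b=(g<70).astype(np.uint8); n,l,st,ce=cv2.connectedComponentsWithStats(b)
k=l[63+75,269+88]; ys,xs=np.where(l==k); print(st[k])
X=np.array([onplane(p,u,100)[:2] for u in zip(xs,ys)]); mu=X.mean(0); w,v=np.linalg.eigh(np.cov(X.T)); d=v[:,1]*-np.sign(v[1,1]); t=(X-mu)@d
print('bar mid',mu+d*(t.max()+t.min())/2,np.ptp(t),np.degrees(np.arctan2(d[1],d[0])))
E
```

```text
ring [557.83108724  11.82585856] 52.22676988155794
76 45.9 -126.7
76 45.8 -126.0
82 44.9 -127.9
82 44.7 -127.2
88 43.8 -129.2
88 43.6 -128.5
[ 338  109   44   55 1177]
bar mid [556.47389051  12.69690985] 45.675957395897996 -123.71156137727172
```

```bash
cat >> h.py <<'E'
PO[:2]=557.5,12; TH=53.2; RP=R.from_euler('z',TH,degrees=True)
def push(th,r=128.,gap=0.,k=0.25,flip=0,dy=0.):
    """TCP pose pressing the tab's outer face at opening th; tool tilted by k*th"""
    tau=k*th; h=3+11*np.sin(max(th-tau,0))+gap
    x=62-r*np.cos(th)+h*np.sin(th); z=90+r*np.sin(th)+h*np.cos(th)
    o=RP*R.from_euler('y',tau)*R.from_euler('z',flip,degrees=True)*R.from_rotvec([np.pi,0,0])
    return P((x,dy,z)),o.as_rotvec()
E
python3 - <<'E'
from h import *
yaw=lambda: np.degrees(np.arctan2(*R.from_rotvec(ctrl.current_orientation()).as_matrix()[[1,0],0]))
print('bottle',onplane(camera_params('side'),(374,173),0).round(),onplane(camera_params('scene'),(250,350),0).round())
q=np.array(ctrl.solve_ik([557.1,12,130],down(56).as_rotvec())); ctrl.movej(q)
ctrl.move_linear([557.1,12,88.7],100,max_force=10); ctrl.grip(0.0,60); y0=yaw()
q=np.array(ctrl.current_q()); q[6]-=np.radians((y0-53.2)%360); ctrl.movej(q); print(y0,yaw())
x=np.array(ctrl.current_position()); ctrl.grip(0.5); ctrl.move_linear(x+[0,0,130],150); ctrl.grip(0.0)
print(ctrl.current_t(),np.round(ctrl.current_q(),2))
for k in (0.25,0.4,0):
  for fl in (0,180):
    r=[]
    for th,g in ((2,40),(2,0),(1.5,0),(1,0),(.5,0),(.1,0),(0,-3)):
        a=push(th,gap=g,k=k,flip=fl); s=ctrl.solve_ik(*a); r.append(None if s is None else [round(v,1) for v in np.array(s)[[0,1,2,3,4,5,6]]])
    print(k,fl,r[0],r[1],r[3],r[-1],[x is not None for x in r])
E
```

```text
bottle [885. 160.   0.] [901. 205.   0.]
56.012355828015224 53.261957428916624
37.5917 [ 0.12  0.71 -0.39  1.56  0.32  0.93 -1.01]
0.25 0 [np.float64(-0.4), np.float64(1.3), np.float64(-0.2), np.float64(0.3), np.float64(0.4), np.float64(2.0), np.float64(-1.0)] [np.float64(-0.3), np.float64(1.1), np.float64(-0.2), np.float64(0.6), np.float64(0.4), np.float64(1.8), np.float64(-1.1)] [np.float64(-0.0), np.float64(0.8), np.float64(-0.3), np.float64(1.4), np.float64(0.4), np.float64(1.2), np.float64(-1.1)] [np.float64(0.2), np.float64(0.9), np.float64(-0.3), np.float64(1.8), np.float64(0.4), np.float64(0.5), np.float64(-1.1)] [True, True, True, True, True, True, True]
0.25 180 [np.float64(-0.3), np.float64(1.3), np.float64(-0.5), np.float64(0.3), np.float64(0.7), np.float64(2.0), np.float64(2.1)] [np.float64(-0.2), np.float64(1.2), np.float64(-0.9), np.float64(0.6), np.float64(1.0), np.float64(2.0), np.float64(1.9)] [np.float64(0.3), np.float64(1.1), np.float64(-1.3), np.float64(1.4), np.float64(1.0), np.float64(1.7), np.float64(1.5)] [np.float64(-0.5), np.float64(1.1), np.float64(1.1), n
[... 1096 characters left out ...]
 [np.float64(0.2), np.float64(0.9), np.float64(-0.3), np.float64(1.8), np.float64(0.4), np.float64(0.5), np.float64(-1.1)] [True, True, True, True, True, True, True]
0 180 [np.float64(0.2), np.float64(1.2), np.float64(-1.3), np.float64(1.1), np.float64(1.1), np.float64(1.6), np.float64(1.6)] [np.float64(0.2), np.float64(1.1), np.float64(-1.3), np.float64(1.2), np.float64(1.1), np.float64(1.5), np.float64(1.6)] [np.float64(0.5), np.float64(1.0), np.float64(-1.3), np.float64(1.6), np.float64(1.0), np.float64(1.4), np.float64(1.5)] [np.float64(-0.5), np.float64(1.1), np.float64(1.1), np.float64(1.9), np.float64(-1.2), np.float64(1.0), np.float64(-2.6)] [True, True, True, True, True, True, True]
```

```bash
python3 - <<'E'
from h import *
K=0.15
x=np.array(ctrl.current_position()); a,o=push(2.0,gap=45,k=K)
ctrl.move_linear([x[0],x[1],310],250)
ctrl.move_linear([a[0],a[1],310],200,rot=o)
print(ctrl.current_t(),np.round(ctrl.current_q(),2))
ctrl.move_linear(a,200)
for th in np.r_[2.0:0.1:14j]:
    a,o=push(th,k=K); h=ctrl.move_linear(a,100,rot=o,max_force=15)
    print(round(th,2),h,ctrl.current_force().round(1),(np.array(ctrl.current_position())-a).round(1))
    if h: break
print(ctrl.current_t())
q,im2=snap('side','s7.png'); cv2.imwrite('pics/s7c.png',cv2.resize(im2[80:280,160:400],None,fx=2.5,fy=2.5,interpolation=cv2.INTER_CUBIC)[:,:,::-1])
E
```

```text
40.5333 [-0.31  1.08 -0.24  0.32  0.39  2.   -0.98]
2.0 False [0.7 0.1 0.6] [0.3 0.5 0.3]
1.85 False [0.5 1.4 1. ] [0.3 0.3 0. ]
1.71 False [1.3 0.3 0.4] [ 0.3  0.5 -0.2]
1.56 False [-0.   0.7  0.1] [ 0.3  0.5 -0.2]
1.42 False [-0.1  1.1  0.8] [ 0.3  0.6 -0.1]
1.27 False [-0.4  1.2 -0.2] [ 0.4  0.6 -0. ]
1.12 False [ 1.1 -0.3  1.3] [0.4 0.6 0.1]
0.98 False [0.6 0.8 0.8] [0.4 0.6 0.2]
0.83 False [ 0.5 -0.5  0.8] [0.5 0.6 0.3]
0.68 False [0.2 0.6 0.4] [0.5 0.6 0.4]
0.54 False [0.4 0.6 0.4] [0.5 0.5 0.5]
0.39 False [ 0.7 -0.   0.4] [0.4 0.5 0.5]
0.25 False [-0.1  0.4  0.2] [0.4 0.4 0.5]
0.1 False [-0.6  0.5  1.2] [0.3 0.3 0.6]
46.4417
```

View pics/s7c.png

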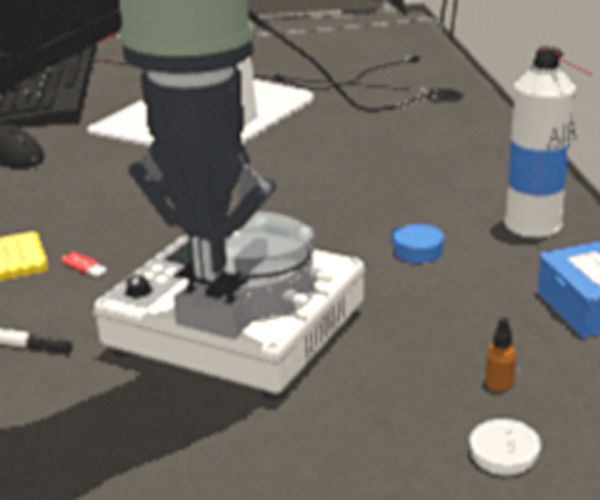

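The cover is nearly down, with the fingertips on the tab at (210,275). I'll press it home.

```bash
python3 - <<'E'
from h import *
a,o=push(0.0,gap=-6,k=0)
h=ctrl.move_linear(a,25,rot=o,max_force=30)
print(h,ctrl.current_position().round(1),ctrl.current_force().round(1))
x=np.array(ctrl.current_position()); ctrl.move_linear(x+[0,0,40],80)
ctrl.move_linear([*P((-110,0,0))[:2],240],180,rot=down(TH).as_rotvec())
print(ctrl.current_t(),ctrl.current_force().round(1))
p,im=snap('wrist','w8.png'); q,im2=snap('side','s8.png')
c=proj(p,P((0,0,108))); print(c,proj(p,P((-76,0,93))))
A=cv2.resize(im[:200,200:460],(520,400)); B=cv2.resize(im2[140:330,210:370],(270,320)); cv=np.zeros((400,790,3),np.uint8); cv[:,:520]=A; cv[:320,520:]=B
cv2.imwrite('pics/f8.png',cv[:,:,::-1])
E
```

```text
True [518.6 -40.8  92.9] [-4.7  0.3 20.5]
48.5417 [ 0.  -0.7  0.4]
[314.95943566  56.15454996] [314.86731113 148.06559947]
```

View pics/f8.png

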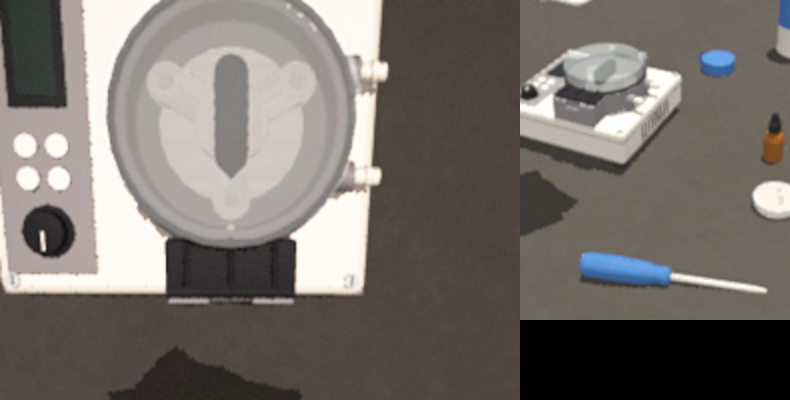

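The cover is shut, the bar's point at (231,178) lines up with the rib at (231,228), and the driver is lying on the desk. I'm handing in.

```bash
python3 -c "
from plant import ctrl
print(ctrl.hand_in(),ctrl.current_t())"
```

```text
the job is handed in; nothing more can be done
the job is handed in; nothing more can be done
```

The job is handed in at about 49 s: the cover was levered open and the driver laid back, the rotor was turned to the rib and one whole turn more (point lined up with the rib in the last picture), and the cover was pressed shut.

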